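Stand the sample bottle in the cooling well through its sprung dust flap

TASK

Of the loose bottles, take the tan one with the white cap and blue band and lower it straight down through the sprung two-leaf dust flap of the cooling well, so that the bottle itself pushes the flap open. Do not drop it: keep hold until it stands on the floor of the well, then let go and leave it standing upright there. Leave the tan bottle with the red cap standing where it is.

Things in the scene. Friction and masses are not known exactly. Their poses are not given: they have to be found in the camera images.
- bottle_0: the bottle to be put away: tan, white screw cap, blue band; round, straight-sided and 54 mm in diameter up to 79 mm above its underside, then a sloping shoulder and a cap 37 mm in diameter; 120 mm tall in all, 0.11 to 0.21 kg. Stands loose and upright on the bench. Origin at the centre of its underside, z up.
- bottle_3: the other tan bottle, red cap and green band, 58 mm in diameter, 130 mm tall; loose, a bystander to be left where it stands. It swaps places with bottle_0 and a small white bottle with black cap (44 x 90 mm); the three stand at least 130 mm apart, centre to centre. Origin at the centre of its underside, z up.
- well_floor (a point): centre of the cooling well's floor. The well is a fixed white box, 130 (x) by 136 (y) by 60 mm high, open on top, dark display on its -x face, turned up to 26 degrees. Floor 12 mm above the bench, 48 mm below the rim; cavity 74 (x) by 80 mm (y): the bottle enters up to 10 mm off centre and stands out 72 mm above the rim. z up. Two blue sprung leaves close the mouth, 5 mm below the rim.
- flap_left (a joint): leaf hinged on the well's +y edge, 37 mm long, 2.5 mm thick: 0 = shut and level, grows as it swings down into the well, at most 1.45 rad; about 1.25 with the bottle in the middle. A like leaf on the -y edge meets it mid-way. Weak springs shut both: the bottle needs a few N to push them down; then they lean on its sides and stay open.

How it is judged:
On the way:
1. the bottle is held by the fingers and down at the floor of the well (its underside within 12 mm of the floor and within 16 mm of the axis), the leaf pushed open (horizontal distance between bottle_0 and well_floor below 0.016 m and z of bottle_0 in the frame of well_floor below 0.012 m and contact force between the fingers and bottle_0 above 0.5 N and value of joint flap_left above 0.7 rad), for 0.05 s.
At the end, for the whole second after the job is handed in: The white-capped tan bottle stands on the floor of the well (underside within 5 mm of the floor, within 16 mm of the well's axis), upright within 10 degrees, at rest and released, the flap leaf held open by it (beyond 0.7 rad); the red-capped tan bottle still stands within 40 mm of its start (horizontal distance between bottle_0 and well_floor below 0.016 m and z of bottle_0 in the frame of well_floor below 0.005 m and angle between each of bottle_0, bottle_3's own z axis and vertical below 0.17 rad and value of joint flap_left above 0.7 rad and linear speed of bottle_0 below 0.02 m/s and distance of bottle_3 from where it was at the start of the episode below 0.04 m); the robot touches nothing.
It fails at once if the red-capped tan bottle is knocked over (angle between bottle_3's own z axis and vertical above 0.5 rad).
It also fails if it takes over 42 s, if anything falls off the work surface, if the arm or the gripper's body presses on something with over 40 N, if the wrist force passes 120 N, or if a joint passes its speed limit or range.

ROBOT

A 6-joint arm with a two-finger parallel gripper is mounted at the origin on a cart in front of the work surface, level with it; the furniture and walls round the work are solid. World frame = base frame: x ahead of the robot, y to its left, z up, the work surface at z = 0. Lengths are in m, angles in rad, forces in N, time in s.
With the tool pointing down it reaches from about 0.35 to 0.85 m from the base axis. Payload 8.1 kg.
Tool frame: the origin (TCP) lies midway between the tips of the shut fingers; the grasp point (between the pads) lies robot.grasp_offset behind it (robot.grasp_offset is the distance from the TCP to the grasp point, in m); z points along the fingers, y is the direction in which the jaws open and shut (so a half turn about z gives the same grasp; the last joint's range is limited). The gripper opens to 93 mm and grips with 3 to 60 N. Pads are 15 mm wide; open, the fingers measure 128 mm over their backs; the gripper's body (75 mm by 188 mm) begins 65 mm behind the grasp point.
Start: joints at [1.063, 0.13, 1.488, -0, 1.523, -0.085], TCP at [0.246, 0.547, 0.219] pointing down, gripper open.
Joint ranges: [-2.96, 2.96], [-0.89, 2.26], [0.02, 2.5], [-1.34, 4.48], [0, 2.73], [-2.66, 2.66]. Speed limits (rad/s): [2.39, 2.39, 2.79, 3.14, 3.14, 3.14].

INTERFACE

Orientations are given as a rotation vector (axis times angle).
In Python, from plant import robot gives the robot as it stands.
- The arm moves only by the shell command python3 -m handwheel 'ROWS' [OPENING] [FORCE]. ROWS is text: rows parted by semicolons, each of 6 numbers parted by spaces: the shift along the world's x, y, z each as a share of 0.3 m, from -1 to 1, then the turn, a rotation vector about the world's x, y, z each as a share of 45 degrees, from -1 to 1. A call has 1 to 5 rows; each row is the pose to reach, as a shift and turn from the pose commanded when the call began; what a row does not reach only later rows make up. A row lasts 1/10 s, in which the tool goes at most 50 mm and 8.59 degrees, less where a joint would pass 70% of its speed; a pose out of reach is approached as far as the arm can. A call with a number of a shift or a turn outside -1 to 1 is refused whole. A call with a gripper value outside its range is refused whole. OPENING is the closure, from -1 (fully open) to 1 (shut), set as the call begins (- or left out, the last holds). The fingers move at their own pace and stop on an object; FORCE is the grip in N (left out, the last holds). Time passes only in rows, so rows that repeat a pose let the fingers close. It gives the time, the measured TCP pose, the force and the opening at its end, in the units of the state.
- robot.read_state(): the state, without advancing time (a new reading comes with each control period).
- robot.read_camera(name): name is "side" or "top"; returns (picture, depth): 384x512x3 uint8, red, green, blue; 384x512 float32, m along the optical axis (not along the pixel's ray), 0 where there is no reading.
- robot.camera_model(name): a dict with "camera_matrix" (3x3 intrinsics, pixels), "dist" ([k1, k2, p1, p2, k3] as OpenCV has them; the pictures are not rectified), "pose" (4x4, takes a point from camera to world coordinates). Camera axes: x right, y down, z forward; pixel columns grow to the right and rows downward; lengths in m; the calibration is good to about 2 mm. A picture is of the moment at which its call begins. camera_model takes no time and is no camera call.
- robot.close_job(): hands the job in, once; it reports no verdict.
Trained networks look in the newest picture that a camera, given by its name, has taken for a name from the list of things; names that differ only in an ending like _2 or _b are one class to them, and where a whole thing is asked for, a point or a joint stands for the part that bears it (a point fixed in the world has none). Each returns a list of dicts, best first, with "conf" (0 to 1); they miss things now and then, are a little off and sometimes report something else, mostly with a low value. They report only what shows in the picture. A call takes as long as a camera call.
- robot.look_for(camera, query): "rect" ([centre column, centre row, width, height] in pixels, round what is visible of it).
- robot.silhouettes(camera, query): "pixels" (384x512 bool, what is visible of it) and "rect" ([centre column, centre row, width, height] in pixels, round what is visible of it).
- robot.tip_of(camera, query): "at" ([row, column] in pixels: a listed point, or the origin of a listed thing).
The state is a dict: "t": time; "q": joint angles; "dq": joint speeds; "joint_torque": joint torques, N m; "tool_pos": TCP position; "orientation": TCP orientation; "force": force on the tool from outside, world axes, zero at the start; "wrist_torque": the same for the moment, N m; "opening": finger opening in m.
Only numpy, scipy, OpenCV 4.12 (cv2) and the standard library are available. Lean on these libraries where they do the work, as an engineer would, in place of code of your own. Each camera call takes 0.05 s, during which the arm holds its last target.

## Working session

There is one attempt and no reset: what is moved stays moved. The work goes in short steps, Python scripts to look and compute and a shell command to move; the robot and the scene stay as the last step left them, time stands still between calls to the robot, and variables do not carry over. Pictures are saved under pics/ and viewed, and the job is handed in when it is done.

```bash
ls; mkdir -p pics; python3 - <<'E'
from plant import robot
import cv2,numpy as np
print(robot.read_state(), robot.grasp_offset)
for c in ("side","top"):
    p,d=robot.read_camera(c)
    cv2.imwrite(f"pics/{c}0.png",p[:,:,::-1]); np.save(f"pics/{c}0.npy",d)
    m=robot.camera_model(c); print(c,np.round(np.array(m["pose"]),3),np.round(m["camera_matrix"],1),m["dist"])
    for q in ("bottle_0","bottle_3","well_floor"):
        for r in (robot.tip_of(c,q)): print(c,q,r)
        if q!="well_floor":
            for r in robot.look_for(c,q): print(c,q,r)
E
```

```text
pics
{'t': 0.0, 'q': array([ 1.06258778e+00,  1.31158445e-01,  1.48927470e+00, -1.08126299e-05,
        1.52298334e+00, -8.54127463e-02]), 'dq': array([-3.67239798e-05,  3.60010717e-04,  1.97477800e-03, -8.08240038e-04,
       -1.27569593e-04,  2.01339020e-04]), 'joint_torque': array([ 1.57692673e-03, -5.59833884e+01, -4.91771185e+01,  7.68517004e-02,
        3.54469148e-02, -2.03731556e-04]), 'tool_pos': array([0.24590176, 0.54667683, 0.21759158]), 'orientation': array([-6.59079788e-01, -3.07114381e+00,  2.74410426e-03]), 'force': array([-0.01423392, -0.51804447, -0.12054331]), 'wrist_torque': array([-0.0378063 , -0.02137459, -0.02496693]), 'opening': 0.09292874104111286} 0.0188
side [[ 0.998 -0.029  0.05   0.465]
 [-0.058 -0.527  0.848 -0.859]
 [ 0.002 -0.849 -0.528  0.608]
 [ 0.     0.     0.     1.   ]] [[432.9   0.  259.8]
 [  0.  432.9 193.4]
 [  0.    0.    1. ]] [0.05683567 0.         0.         0.         0.        ]
side bottle_0 {'at': [320.1, 269.6], 'conf': 0.9}
side bottle_0 {'at': [260.4, 246.4], 'conf': 0.79}
side bottle_0 {'rect': [243.6, 239.3, 29.5, 60.4], 'conf': 
[... 415 characters left out ...]
.018]
 [ 0.021 -0.131 -0.991  1.042]
 [ 0.     0.     0.     1.   ]] [[394.3   0.  259.1]
 [  0.  394.3 186.7]
 [  0.    0.    1. ]] [-0.13641182  0.          0.          0.          0.        ]
top bottle_0 {'at': [191.3, 365.1], 'conf': 0.8}
top bottle_0 {'at': [201.6, 299.2], 'conf': 0.63}
top bottle_0 {'rect': [369.9, 188.1, 26.7, 23.2], 'conf': 0.72}
top bottle_0 {'rect': [306.0, 204.1, 33.7, 27.2], 'conf': 0.57}
top bottle_3 {'at': [191.3, 365.1], 'conf': 0.8}
top bottle_3 {'at': [201.6, 299.2], 'conf': 0.63}
top bottle_3 {'rect': [369.9, 188.1, 26.7, 23.2], 'conf': 0.72}
top bottle_3 {'rect': [306.0, 204.1, 33.7, 27.2], 'conf': 0.57}
top well_floor {'at': [193.9, 167.2], 'conf': 0.67}
```

View pics/side0.png

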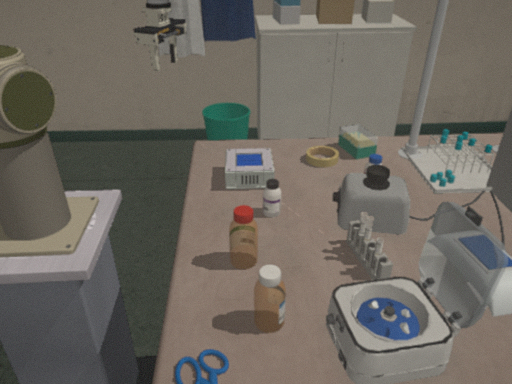

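View pics/top0.png

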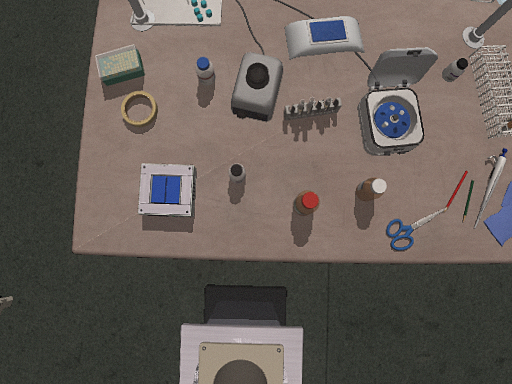

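The white-capped bottle is at side (270, 298) and top (370, 188). The red-capped one is at side (243, 238) and top (307, 203). The white box with blue leaves is the well, at top (167, 190) and side (249, 168).

```bash
cat > h.py <<'E'
from plant import robot
import cv2,numpy as np
def ray(c,u,v):
    m=robot.camera_model(c);K=np.array(m["camera_matrix"]);P=np.array(m["pose"])
    n=cv2.undistortPoints(np.array([[[u,v]]],float),K,np.array(m["dist"]))[0,0]
    return P[:3,3],P[:3,:3]@np.array([n[0],n[1],1.])
def atz(c,u,v,z):
    o,d=ray(c,u,v); return o+d*(z-o[2])/d[2]
def cloud(c,depth):
    m=robot.camera_model(c);K=np.array(m["camera_matrix"]);P=np.array(m["pose"])
    uu,vv=np.meshgrid(np.arange(512.),np.arange(384.))
    n=cv2.undistortPoints(np.stack([uu,vv],-1).reshape(-1,1,2),K,np.array(m["dist"]))[:,0]
    pc=np.c_[n,np.ones(len(n))]*depth.reshape(-1,1)
    return (pc@P[:3,:3].T+P[:3,3]).reshape(384,512,3)
E
python3 - <<'E'
from h import *
print("b0 base",atz("side",269.6,320.1,0),atz("top",365.1,191.3,0))
print("b3 base",atz("side",246.4,260.4,0),atz("top",299.2,201.6,0))
print("floor",atz("side",249.8,173.2,.012),atz("top",167.2,193.9,.012))
for c in("side","top"):
    d=np.load(f"pics/{c}0.npy");X=cloud(c,d);im=cv2.imread(f"pics/{c}0.png").astype(int)
    ok=d>0
    print("desk z",np.median(X[250:300,190:220,2]) if c=="side" else np.median(X[220:240,200:280,2]))
    bx=(X[...,0]>.2)&(X[...,0]<.55)&(X[...,1]>.12)&(X[...,1]<.42)&ok
    print(c)
    s=(X[...,2]>.108)&(X[...,2]<.135)&(X[...,0]>.2)&(X[...,0]<.6)&(abs(X[...,1])<.4)
    n,l,st,ce=cv2.connectedComponentsWithStats(s.astype(np.uint8))
    for i in range(1,n):
        p=X[l==i]
        if len(p)>15: print("cap",len(p),ce[i],p.min(0),p.max(0),p.mean(0))
    r=(X[...,2]>.05)&(X[...,2]<.07)&(X[...,0]>.2)&(X[...,0]<.55)&(X[...,1]>.1)&(X[...,1]<.45)
    n,l,st,ce=cv2.connectedComponentsWithStats(r.astype(np.uint8))
    for i in range(1,n):
        p=X[l==i]
        if len(p)>200:
            print("rim",len(p),ce[i],p.min(0),p.max(0),np.median(p[:,2]),cv2.minAreaRect(p[:,:2].astype(np.float32)))
    # white corners / leaf
    bl=(im[...,0]>120)&(im[...,2]<80)&(X[...,2]>.03)&(X[...,2]<.075)&(X[...,0]<.55)&(X[...,1]>.1)&(X[...,1]<.45)
    p=X[bl]; print("blue",len(p),np.median(p[:,2]),cv2.minAreaRect(p[:,:2].astype(np.float32)))
E
python3 -c "
import cv2
a=cv2.imread('pics/top0.png');cv2.imwrite('pics/w.png',cv2.resize(a[150:230,120:220],None,fx=7,fy=7))"
```

```text
b0 base [ 0.51521935 -0.31605377  0.        ] [ 0.51349445 -0.32249985  0.        ]
b3 base [ 0.47851583 -0.15116059  0.        ] [ 0.48055368 -0.1433664   0.        ]
floor [0.49954852 0.20650674 0.012     ] [0.48921406 0.2064278  0.012     ]
desk z 0.0007843324890244308
side
cap 330 [242.51515152 214.44545455] [ 0.45346938 -0.17354506  0.10800187] [ 0.49127053 -0.13371559  0.13204034] [ 0.47238802 -0.16022787  0.12524951]
cap 372 [269.42473118 274.40053763] [ 0.49537328 -0.33975693  0.10814881] [ 0.53082016 -0.30423626  0.12258289] [ 0.51258347 -0.32573697  0.11836246]
rim 1083 [246.49676824 161.28808864] [0.43102426 0.13123348 0.05020087] [0.54991643 0.26942579 0.06290362] 0.05865095433366585 ((0.49075278639793396, 0.19995155930519104), (0.11832953244447708, 0.13806219398975372), 0.5063398480415344)
blue 252 0.05632542177517336 ((0.4970579743385315, 0.20681942999362946), (0.06860479712486267, 0.06492622941732407), 89.4154281616211)
desk z 0.00045203442904939717
top
cap 202 [378.03960396 185.58910891] [ 0.49517455 -0.33988562  0.10895637] [ 0.53145746 -0.30213975  0.12618859] [ 0.51290652 -0.31965769  0.11952024]
cap 216 [309.48611111 200.00462963] [ 0.45398553 -0.16992909  0.11158222] [ 0.49191602 -0.13457182  0.13471943] [ 0.47242061 -0.15185193  0.12933701]
rim 2444 [165.59533552 191.57692308] [0.4313184  0.13327776 0.05001549] [0.54998701 0.27110057 0.06570331] 0.059182667272388245 ((0.49065056443214417, 0.2021874189376831), (0.13781140744686127, 0.11866486817598343), 89.98644256591797)
blue 674 0.056849192187953035 ((0.4968827962875366, 0.2022322565317154), (0.0665329098701477, 0.07092004269361496), 0.4689086377620697)
```

View pics/w.png

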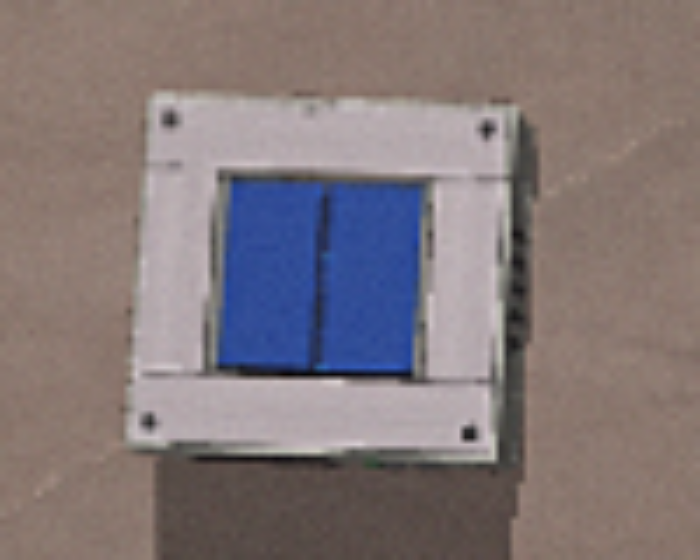

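```bash
python3 - <<'E'
from h import *
f=lambda u,v:atz("top",120+(u-3)/7,150+(v-3)/7,.06)[:2]
for C in ([(148,95),(520,103),(497,462),(128,444)],[(219,172),(432,180),(415,377),(205,373)],[(170,120),(487,129),(470,433),(149,421)]):
    p=np.array([f(*c) for c in C]);print(p.round(4).tolist(),p.mean(0),np.linalg.norm(p-np.roll(p,-1,0),axis=1))
    e=(p[0]-p[3])+(p[1]-p[2]);print("yaw",np.degrees(np.arctan2(e[1],e[0])), "yaw2",np.degrees(np.arctan2(*( -( (p[0]-p[1])+(p[3]-p[2])) *[1,-1]) )))
    e=(p[0]-p[1])+(p[3]-p[2]);print(np.degrees(np.arctan2(-e[0],e[1])))
im=cv2.imread("pics/top0.png").astype(int);X=cloud("top",np.load("pics/top0.npy"))
r=(X[...,2]>.05)&(X[...,2]<.07)&(X[...,0]>.35)&(X[...,0]<.62)&(X[...,1]>.1)&(X[...,1]<.3)
p=X[r];print(cv2.minAreaRect(p[:,:2].astype(np.float32)))
X=cloud("side",np.load("pics/side0.npy"))
r=(X[...,2]>.055)&(X[...,2]<.07)&(X[...,0]>.35)&(X[...,0]<.62)&(X[...,1]>.1)&(X[...,1]<.3)
p=X[r];print(cv2.minAreaRect(p[:,:2].astype(np.float32)))
# caps circle: bright white near b0 top
for z,(u,v) in ((.12,(378,186)),(.13,(310,200.5))): print(atz("top",u,v,z))
E
python3 -c "
import cv2
a=cv2.imread('pics/top0.png');cv2.imwrite('pics/b.png',cv2.resize(a[160:230,290:400],None,fx=7,fy=7))
a=cv2.imread('pics/side0.png');cv2.imwrite('pics/bs.png',cv2.resize(a[140:340,210:300],None,fx=3,fy=3))"
```

```text
[[0.5608, 0.2691], [0.5616, 0.1324], [0.4316, 0.1343], [0.4336, 0.2679]] [0.49688952 0.20091873] [0.13668164 0.12998812 0.1336334  0.12720071]
yaw -0.14973656415044048 yaw2 -0.2315258082891437
-0.2315258082891437
[[0.5331, 0.2409], [0.5325, 0.1629], [0.461, 0.1652], [0.46, 0.2413]] [0.4966573  0.20257224] [0.07800988 0.07146184 0.07615737 0.07311807]
yaw -1.1112877404432366 yaw2 0.1347038856919265
0.1347038856919265
[[0.5517, 0.2603], [0.5517, 0.1439], [0.4416, 0.1444], [0.4421, 0.2607]] [0.49679298 0.20233381] [0.11636942 0.11005925 0.11629611 0.10966342]
yaw -0.25981666297109124 yaw2 -0.11456863819481619
-0.11456863819481619
((0.4970221519470215, 0.20215466618537903), (0.13770124316215515, 0.1316978931427002), 89.85567474365234)
((0.4961320161819458, 0.19995743036270142), (0.12886251509189606, 0.13804501295089722), 0.5701904892921448)
[ 0.51182672 -0.31938074  0.12      ]
[ 0.47122277 -0.15297967  0.13      ]
```

View pics/b.png

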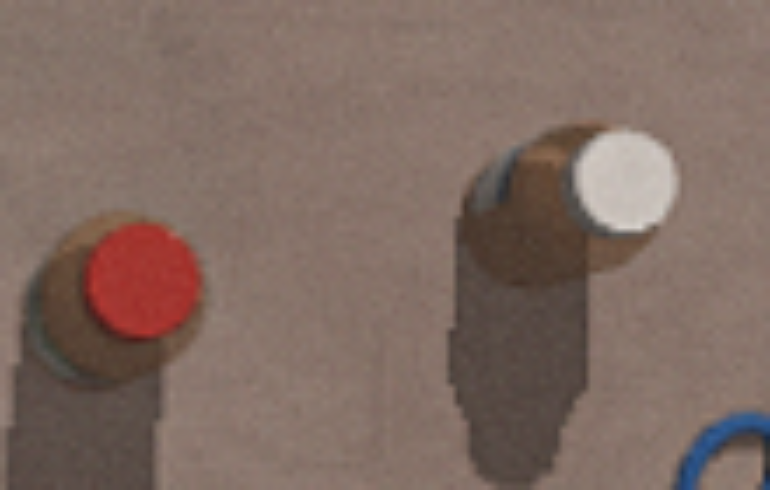

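View pics/bs.png

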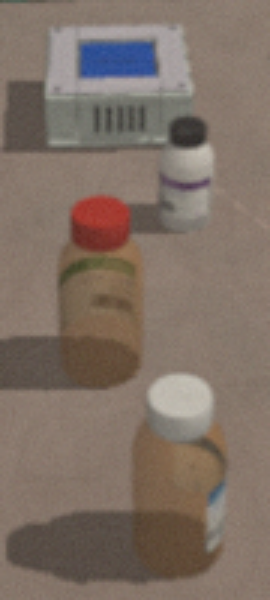

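The two cameras agree: bottle_0 is at about (0.512, -0.320), bottle_3 at (0.472, -0.153), and the well's centre at (0.4965, 0.2015) with yaw near 0. I'm moving to above the bottle.

```bash
python3 -m handwheel '0.2333 -0.7833 0 0 0 0;0.2333 -0.7833 0 0 0 0;0.2333 -0.7833 0 0 0 0;0.2333 -0.7833 0 0 0 0;0.2333 -0.7833 0 0 0 0' -1 20; python3 -m handwheel '0.2333 -0.7833 0 0 0 0;0.2333 -0.7833 0 0 0 0;0.2333 -0.7833 0 0 0 0;0.2333 -0.7833 0 0 0 0;0.2333 -0.7833 0 0 0 0';  python3 -m handwheel '0.2333 -0.7833 0 0 0 0;0.2333 -0.7833 0 0 0 0;0.2333 -0.7833 0 0 0 0;0.2333 -0.7833 0 0 0 0;0.2333 -0.7833 0 0 0 0'
```

```text
t: 1.1
tool_pos: [0.3164, 0.3103, 0.2187]
orientation: [0.659, 3.071, 0.0]
force: [1.5, 0.3, 0.5]
opening: 0.0931
t: 1.6
tool_pos: [0.3865, 0.075, 0.2191]
orientation: [0.659, 3.07, 0.0]
force: [1.0, 0.4, 1.0]
opening: 0.0931
t: 2.1
tool_pos: [0.4564, -0.1604, 0.2189]
orientation: [0.66, 3.07, -0.0]
force: [1.1, 0.8, -0.5]
opening: 0.0927
```

```bash
python3 -m handwheel '0.185 -0.532 0 0 0 0;0.185 -0.532 0 0 0 0;0.185 -0.532 0 0 0 0;0.185 -0.532 0 0 0 0;0.185 -0.532 0 0 0 0'; python3 - <<'E'
from h import *
print(robot.read_state()["tool_pos"])
for c in("top","side"):
    p,d=robot.read_camera(c);cv2.imwrite(f"pics/{c}1.png",p[:,:,::-1])
E
python3 -c "
import cv2
a=cv2.imread('pics/top1.png');b=cv2.imread('pics/side1.png');cv2.imwrite('pics/c1.png',cv2.hconcat([cv2.resize(a[100:260,280:440],None,fx=2.4,fy=2.4),cv2.resize(b[180:340,190:350],None,fx=2.4,fy=2.4)]))"
```

```text
t: 2.6
tool_pos: [0.5115, -0.32, 0.2178]
orientation: [-0.664, -3.07, 0.0]
force: [0.8, -0.2, 0.5]
opening: 0.0925
[ 0.51150858 -0.32002309  0.21780996]
```

View pics/c1.png

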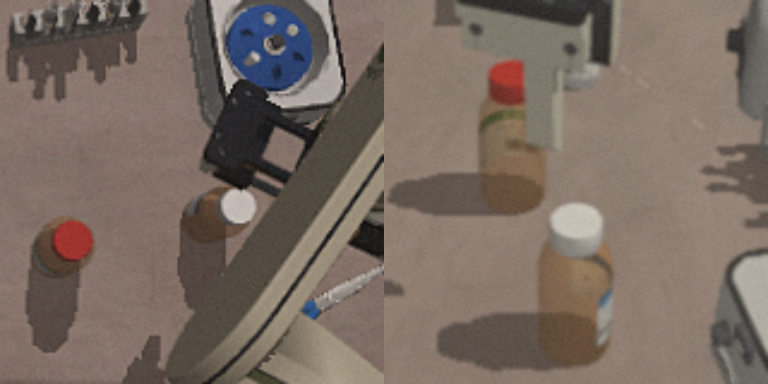

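```bash
python3 - <<'E'
from h import *
m=robot.camera_model("side");P=np.linalg.inv(m["pose"])
pts=np.array([[.4925,-.3635,.218],[.512,-.32,.12],[.5115,-.32,.218]])
print(cv2.projectPoints(pts,cv2.Rodrigues(P[:3,:3])[0],P[:3,3],np.array(m["camera_matrix"]),np.array(m["dist"]))[0].round(1).tolist())
E
```

```text
[[[258.5, 241.1]], [[268.8, 271.2]], [[269.3, 223.0]]]
```

The finger shows at side (257, 242) against a predicted (258.5, 241), so the tool and the camera agree. Descending and gripping.

```bash
python3 -m handwheel '0 0 -0.15 0 0 0;0 0 -0.3 0 0 0;0 0 -0.42 0 0 0;0 0 -0.52 0 0 0;0 0 -0.545 0 0 0'; python3 -m handwheel '0 0 0 0 0 0;0 0 0 0 0 0;0 0 0 0 0 0;0 0 0 0 0 0;0 0 0 0 0 0' 1 20;  python3 -m handwheel '0 0 0 0 0 0;0 0 0 0 0 0;0 0 0 0 0 0;0 0 0 0 0 0;0 0 0 0 0 0'
```

```text
t: 3.2
tool_pos: [0.5092, -0.314, 0.0512]
orientation: [-0.656, -3.066, -0.005]
force: [0.3, -0.6, -0.4]
opening: 0.093
t: 3.7
tool_pos: [0.5123, -0.3179, 0.0564]
orientation: [0.659, 3.07, -0.001]
force: [-0.5, -1.6, 1.1]
opening: 0.0576
t: 4.2
tool_pos: [0.5122, -0.318, 0.056]
orientation: [0.659, 3.07, -0.001]
force: [0.3, -0.9, 5.9]
opening: 0.0529
```

```bash
python3 -m handwheel '0 0 0.06 0 0 0;0 0 0.18 0 0 0;0 0 0.33 0 0 0;0 0 0.48 0 0 0;0 0 0.6 0 0 0'; python3 - <<'E'
from h import *
print(robot.read_state()["tool_pos"],robot.read_state()["opening"])
for c in("top","side"):
    p,d=robot.read_camera(c);cv2.imwrite(f"pics/{c}2.png",p[:,:,::-1])
E
python3 -c "
import cv2
a=cv2.imread('pics/top2.png');b=cv2.imread('pics/side2.png');cv2.imwrite('pics/c2.png',cv2.hconcat([cv2.resize(a[100:260,280:440],None,fx=2.4,fy=2.4),cv2.resize(b[150:310,190:350],None,fx=2.4,fy=2.4)]))"
```

```text
t: 4.7
tool_pos: [0.5116, -0.3172, 0.2373]
orientation: [0.659, 3.071, -0.0]
force: [0.7, -1.3, -1.9]
opening: 0.0527
[ 0.51161676 -0.31722711  0.23725425] 0.05266363026241056
```

View pics/c2.png

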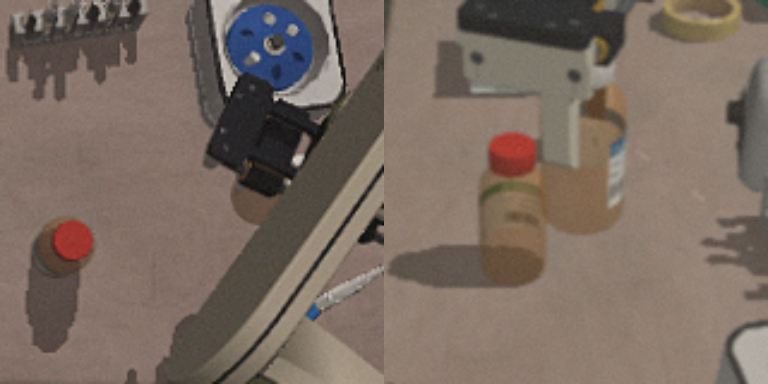

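It's held upright with bottle_3 undisturbed. Carrying it to the well.

```bash
python3 -m handwheel '-0.005 0.08 0 0 0 0;-0.01 0.22 0 0 0 0;-0.015 0.37 0 0 0 0;-0.02 0.52 0 0 0 0;-0.025 0.67 0 0 0 0' - 30;python3 -m handwheel '-0.005 0.15 0 0 0 0;-0.01 0.3 0 0 0 0;-0.015 0.45 0 0 0 0;-0.02 0.6 0 0 0 0;-0.025 0.75 0 0 0 0';python3 -m handwheel '0 0.12 0 0 0 0;0 0.22 0 0 0 0;0 0.285 0 0 0 0;0 0.305 0 0 0 0;0 0.305 0 0 0 0'
python3 - <<'E'
from h import *
print(robot.read_state()["tool_pos"],robot.read_state()["opening"])
for c in("top","side"):
    p,d=robot.read_camera(c);cv2.imwrite(f"pics/{c}3.png",p[:,:,::-1]);np.save(f"pics/{c}3.npy",d)
    print(robot.look_for(c,"bottle_0"))
print(robot.read_state()["tool_pos"])
E
python3 -c "
import cv2
a=cv2.imread('pics/top3.png');b=cv2.imread('pics/side3.png');cv2.imwrite('pics/c3.png',cv2.hconcat([cv2.resize(a[110:270,90:250],None,fx=2.4,fy=2.4),cv2.resize(b[60:220,170:330],None,fx=2.4,fy=2.4)]))"
```

```text
t: 5.3
tool_pos: [0.5028, -0.1144, 0.2329]
orientation: [-0.659, -3.068, -0.001]
force: [1.0, 0.7, -0.5]
opening: 0.0523
t: 5.8
tool_pos: [0.4953, 0.1104, 0.2332]
orientation: [-0.659, -3.069, 0.001]
force: [1.7, -0.0, -1.7]
opening: 0.0526
t: 6.3
tool_pos: [0.4959, 0.2003, 0.2336]
orientation: [-0.657, -3.07, 0.002]
force: [-0.2, 0.5, -1.3]
opening: 0.0527
[0.49586004 0.20031045 0.23358603] 0.05271880246570337
[{'rect': [305.9, 202.5, 33.4, 32.0], 'conf': 0.89}]
[{'rect': [243.8, 237.6, 25.0, 62.8], 'conf': 0.93}]
[0.49671196 0.19895468 0.23485268]
```

View pics/c3.png

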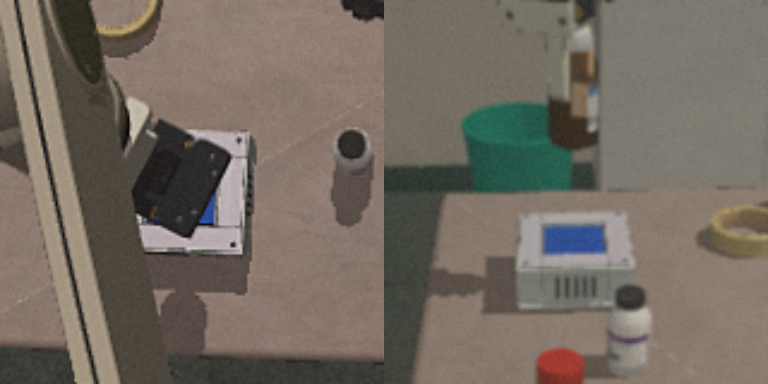

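```bash
python3 - <<'E'
from h import *
m=robot.camera_model("side");P=np.linalg.inv(m["pose"])
pr=lambda p:cv2.projectPoints(np.array(p,float).reshape(-1,1,3),cv2.Rodrigues(P[:3,:3])[0],P[:3,3],np.array(m["camera_matrix"]),np.array(m["dist"]))[0][:,0].round(1).tolist()
b=robot.read_state()["tool_pos"]-[0,0,.056]
print(b,pr([b,b+[-.027,0,0],b+[.027,0,0],b+[0,-.027,0],[.4965,.2015,.06]]))
X=cloud("side",np.load("pics/side3.npy"))
s=(X[...,2]>b[2]-.01)&(X[...,2]<b[2]+.06)&(abs(X[...,0]-.5)<.05)&(abs(X[...,1]-.2)<.05)
for z in np.arange(.17,.24,.01):
    q=X[s&(abs(X[...,2]-z)<.005)]
    if len(q)>3: print(round(z,2),len(q),q[:,0].min(),q[:,0].max(),q[:,1].min())
b2=cv2.imread('pics/side3.png');cv2.imwrite('pics/d3.png',cv2.resize(b2[60:180,220:280],None,fx=5,fy=5))
E
```

```text
[0.49671196 0.19895468 0.17885268] [[248.1, 118.5], [237.7, 118.7], [258.5, 118.2], [248.5, 122.5], [248.6, 158.9]]
0.18 36 0.47050344840416664 0.5217390536477156 0.16876928587495676
0.19 77 0.4705613660691788 0.5218308180216222 0.16609172840725162
0.2 81 0.4707765550741924 0.5216865755831174 0.1655049896886105
0.21 75 0.4710649907319147 0.521790279552791 0.16910478843859167
0.22 77 0.47123970211048494 0.5216369111667 0.167768576630132
0.23 78 0.4714796254872122 0.521733106259976 0.16807408635636922
```

View pics/d3.png

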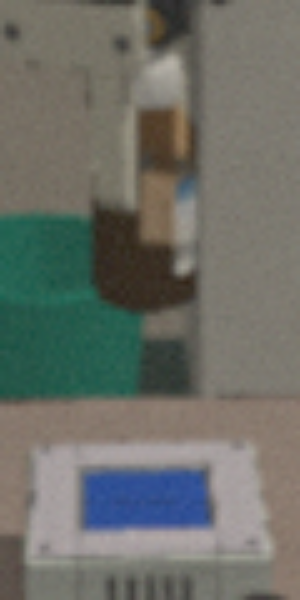

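Bottle centre is at about (0.4965, 0.197), some 3–4 mm short in y. I'm correcting that and then lowering.

```bash
python3 -m handwheel '0 0.01 -0.08 0 0 0;0 0.01 -0.18 0 0 0;0 0.01 -0.27 0 0 0;0 0.01 -0.32 0 0 0;0 0.01 -0.33 0 0 0';python3 -m handwheel '0 0 -0.04 0 0 0;0 0 -0.08 0 0 0;0 0 -0.12 0 0 0;0 0 -0.15 0 0 0;0 0 -0.15 0 0 0'
```

```text
t: 7.0
tool_pos: [0.4954, 0.202, 0.134]
orientation: [-0.66, -3.068, 0.003]
force: [-0.7, -0.1, -1.5]
opening: 0.0524
t: 7.5
tool_pos: [0.4958, 0.2029, 0.0895]
orientation: [-0.659, -3.07, 0.002]
force: [-0.3, -0.4, -1.5]
opening: 0.0528
```

```bash
python3 -m handwheel '0 0 -0.02 0 0 0;0 0 -0.035 0 0 0;0 0 -0.05 0 0 0;0 0 -0.055 0 0 0;0 0 -0.055 0 0 0'
python3 - <<'E'
from h import *
s=robot.read_state();print(s["tool_pos"],s["force"])
for c in("top","side"):
    p,d=robot.read_camera(c);cv2.imwrite(f"pics/{c}4.png",p[:,:,::-1])
E
python3 -c "
import cv2
a=cv2.imread('pics/top4.png');b=cv2.imread('pics/side4.png');cv2.imwrite('pics/c4.png',cv2.hconcat([cv2.resize(a[140:240,110:210],None,fx=4,fy=4),cv2.resize(b[100:200,200:300],None,fx=4,fy=4)]))"
```

```text
t: 8.0
tool_pos: [0.4963, 0.203, 0.0742]
orientation: [-0.659, -3.071, 0.001]
force: [0.5, -0.2, -2.3]
opening: 0.0525
[0.49631356 0.20301951 0.07418925] [ 0.50886011 -0.24350896 -2.29406714]
```

View pics/c4.png

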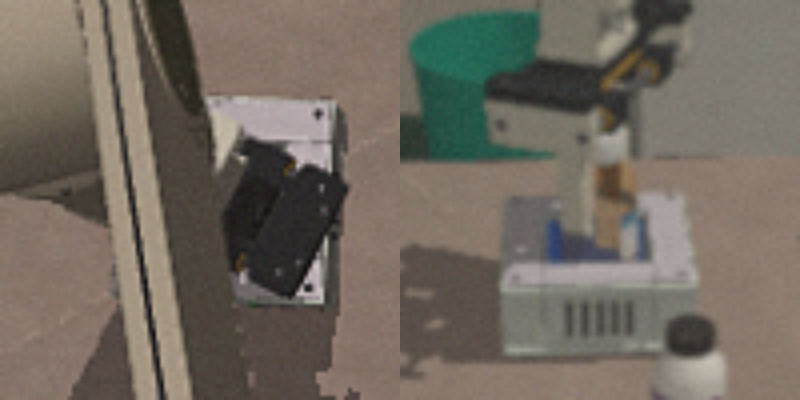

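The bottle is through the leaves, about 6 mm above the floor. Inching down until contact.

```bash
python3 -m handwheel '0 0 -0.005 0 0 0;0 0 -0.01 0 0 0;0 0 -0.015 0 0 0;0 0 -0.015 0 0 0';python3 -m handwheel '0 0 -0.004 0 0 0;0 0 -0.004 0 0 0;0 0 -0.004 0 0 0'
```

```text
t: 8.5
tool_pos: [0.4966, 0.2031, 0.0699]
orientation: [-0.659, -3.072, 0.0]
force: [0.2, 0.4, -2.6]
opening: 0.0526
t: 8.8
tool_pos: [0.4966, 0.2031, 0.0688]
orientation: [-0.659, -3.072, 0.0]
force: [0.4, 0.1, -2.7]
opening: 0.0527
```

```bash
python3 -m handwheel '0 0 -0.004 0 0 0;0 0 -0.004 0 0 0;0 0 -0.004 0 0 0';python3 -m handwheel '0 0 -0.003 0 0 0;0 0 -0.003 0 0 0;0 0 -0.003 0 0 0'
```

```text
t: 9.1
tool_pos: [0.4968, 0.2031, 0.068]
orientation: [0.659, 3.071, 0.0]
force: [-0.2, -0.9, 1.5]
opening: 0.0525
t: 9.4
tool_pos: [0.4972, 0.203, 0.0679]
orientation: [0.659, 3.071, 0.0]
force: [-2.6, -2.0, 8.0]
opening: 0.0525
```

Contact at TCP z = 0.068, as predicted, with the force swinging from -2.7 to +8 N. Releasing and lifting.

```bash
python3 -m handwheel '0 0 0.002 0 0 0;0 0 0.002 0 0 0;0 0 0.002 0 0 0';python3 -m handwheel '0 0 0 0 0 0;0 0 0 0 0 0;0 0 0 0 0 0;0 0 0 0 0 0;0 0 0 0 0 0' -1; python3 -m handwheel '0 0 0 0 0 0;0 0 0 0 0 0;0 0 0 0 0 0'
python3 -m handwheel '0 0 0.03 0 0 0;0 0 0.1 0 0 0;0 0 0.2 0 0 0;0 0 0.33 0 0 0;0 0 0.45 0 0 0'
```

```text
t: 9.7
tool_pos: [0.497, 0.2031, 0.0679]
orientation: [0.659, 3.071, 0.0]
force: [-0.5, -1.5, 5.8]
opening: 0.0523
t: 10.2
tool_pos: [0.4965, 0.2031, 0.0673]
orientation: [-0.659, -3.071, 0.0]
force: [-0.5, -0.4, -0.5]
opening: 0.0878
t: 10.5
tool_pos: [0.4966, 0.2031, 0.0674]
orientation: [-0.659, -3.072, 0.0]
force: [1.3, -1.3, 0.4]
opening: 0.0928
t: 11.0
tool_pos: [0.4965, 0.2031, 0.2047]
orientation: [0.659, 3.071, 0.0]
force: [1.5, 0.7, 0.8]
opening: 0.0932
```

```bash
python3 -m handwheel '0 0.1 0.1 0 0 0;0 0.25 0.1 0 0 0;0 0.4 0.1 0 0 0;0 0.55 0.1 0 0 0;0 0.7 0.1 0 0 0'; python3 -m handwheel '0 0 0 0 0 0;0 0 0 0 0 0'
python3 - <<'E'
from h import *
for c in("top","side"):
    p,d=robot.read_camera(c);cv2.imwrite(f"pics/{c}5.png",p[:,:,::-1])
    X=cloud(c,d)
    for z in (.07,.08,.12,.13):
        q=X[(abs(X[...,2]-z)<.006)&(abs(X[...,0]-.497)<.035)&(abs(X[...,1]-.202)<.034)]
        if len(q)>3: print(c,z,len(q),q.min(0).round(4),q.max(0).round(4))
    print(robot.look_for(c,"bottle_0"),robot.tip_of(c,"bottle_0"))
print(robot.read_state()["tool_pos"],robot.read_state()["force"])
E
python3 -c "
import cv2
a=cv2.imread('pics/top5.png');b=cv2.imread('pics/side5.png');cv2.imwrite('pics/c5.png',cv2.hconcat([cv2.resize(a[140:240,110:210],None,fx=4,fy=4),cv2.resize(b[100:200,200:300],None,fx=4,fy=4)]))"
```

```text
t: 11.5
tool_pos: [0.4965, 0.4149, 0.2335]
orientation: [0.659, 3.071, 0.001]
force: [0.6, -1.5, 0.5]
opening: 0.0932
t: 11.7
tool_pos: [0.4962, 0.4139, 0.2324]
orientation: [-0.656, -3.072, 0.001]
force: [-0.3, -0.3, -0.0]
opening: 0.0932
top 0.07 20 [0.4722 0.1737 0.0641] [0.5126 0.2058 0.0758]
top 0.08 22 [0.4716 0.1736 0.0744] [0.5126 0.2021 0.0858]
top 0.12 17 [0.4817 0.1825 0.1147] [0.5151 0.2056 0.1244]
top 0.13 182 [0.4803 0.1822 0.1241] [0.5159 0.2156 0.1358]
[{'rect': [305.0, 203.4, 30.7, 28.6], 'conf': 0.76}, {'rect': [165.5, 190.1, 24.8, 24.6], 'conf': 0.6}] [{'at': [188.3, 171.7], 'conf': 0.89}, {'at': [204.5, 299.4], 'conf': 0.76}]
side 0.07 75 [0.4703 0.1686 0.0641] [0.5219 0.2003 0.076 ]
side 0.08 77 [0.4705 0.1719 0.0746] [0.5219 0.1983 0.0858]
side 0.12 52 [0.4795 0.1798 0.1144] [0.5141 0.1984 0.1256]
side 0.13 96 [0.4796 0.179  0.1245] [0.5142 0.2194 0.1341]
[{'rect': [246.2, 238.7, 27.3, 65.2], 'conf': 0.78}, {'rect': [249.9, 149.9, 20.0, 33.0], 'conf': 0.74}] [{'at': [173.9, 252.5], 'conf': 0.77}, {'at': [262.8, 246.5], 'conf': 0.71}]
[0.49709095 0.41205991 0.23305454] [ 0.69445527 -0.52773477  0.09633197]
```

View pics/c5.png

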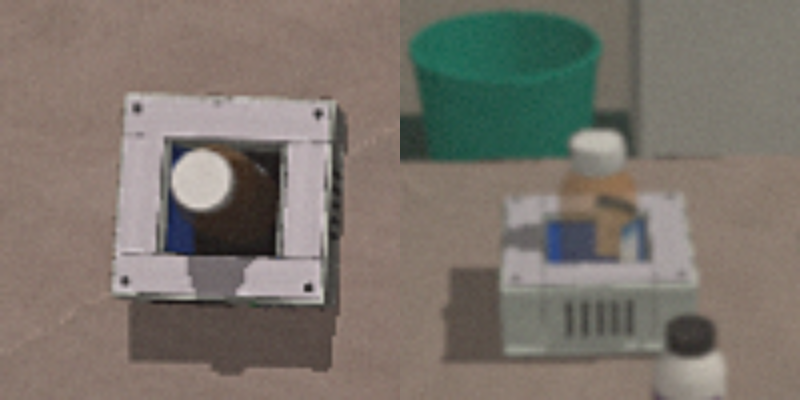

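View pics/side5.png

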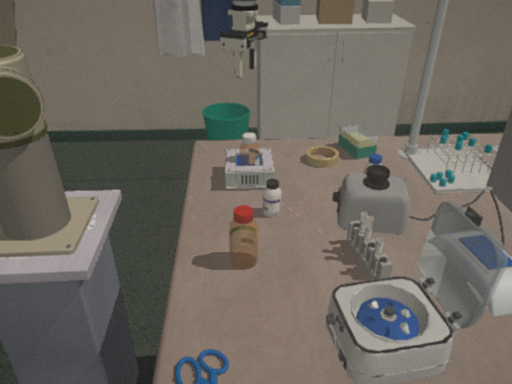

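The pictures show the bottle upright in the well, with the cap at top (162, 185) and side (249, 138). Both leaves are open, the arm is clear, and bottle_3 is still at side (244, 238). Handing in.

```bash
python3 -c "
from plant import robot
print(robot.close_job(), robot.read_state()['t'])"
```

```text
the job is handed in; nothing more can be done
the job is handed in; nothing more can be done
```

The white-capped tan bottle is standing upright on the floor of the cooling well, released. I handed the job in at about 12 s of the 42 s allowed; the system gave no verdict.

- **What I did:** I gripped the bottle by its body, carried it over the well and lowered it through the flap. I kept hold until it touched the floor, at the tool height I had predicted, where the vertical force went from about -2.7 to +8 N. Then I opened the fingers and moved the arm away.
- **Bottle position:** The last pictures put the cap top at about z = 0.132 m, which matches 12 mm + 120 mm for a bottle standing on the floor. Its centre is roughly 2–5 mm from the well's axis, against the 16 mm allowed.
- **Flap:** Both leaves look open in the pictures. I could not measure the leaf angle directly.
- **Other bottle:** The red-capped bottle stands where it was, to within a pixel or two in the side picture.
- **Disagreements:** The two cameras differed by about 2 mm on where the well and the bottle are. The recognition networks could not tell the two tan bottles apart, so I chose by cap colour.

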